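Take the glue pot off the warmer and shut the warmer off

ROBOT

A 6-joint arm with a two-finger parallel gripper is mounted at the origin on the work surface. World frame = base frame: x ahead of the robot, y to its left, z up, the work surface at z = 0. Lengths are in m, angles in rad, forces in N, time in s.
With the tool pointing down it reaches from about 0.375 to 0.9 m from the base axis. Payload 3.1 kg.
Tool frame: the origin (TCP) lies midway between the tips of the shut fingers; the grasp point (between the pads) lies 19 mm behind it; x points along the fingers, y is the direction in which the jaws open and shut, and the axes are right-handed (so a half turn about x gives the same grasp; the last joint's range is limited). The gripper opens to 87 mm and grips with 3 to 60 N. Pads are 19 mm wide; open, the fingers measure 117 mm over their backs; the gripper's body (75 mm by 190 mm) begins 51 mm behind the grasp point.
Start: joints at [-1.456, 0.527, 1.433, -0, 1.181, -0.178], TCP at [0.18, -0.598, 0.223] pointing down, gripper open.
Joint ranges: [-3.08, 3.08], [-0.75, 2.2], [0.22, 2.44], [-1.43, 4.57], [0, 2.65], [-2.85, 2.85]. Speed limits (rad/s): [2.79, 2.79, 3.14, 3.14, 3.14, 3.14].

INTERFACE

Orientations are given as a unit quaternion [x, y, z, w].
In Python, from rig import get_obs, imaging, robot gives the robot as it stands.
- The arm moves only by the shell command python3 -m inch 'ROWS' [FORCE]. ROWS is JSON, a list of rows, each a list of 3 entries, a list of its own where there are three numbers: the finger opening in mm, from 0 to 87, then the shift along the tool's x, y, z in mm, then the turn, a rotation vector about the tool's x, y, z in degrees. In form: [[grip, [dx, dy, dz], [wx, wy, wz]], ...]. A call has 1 to 12 rows; each row shifts and turns the pose as measured when the row begins, along the tool's axes as they then stand; what a row does not reach is not made up. A row lasts 1/8 s, in which the tool goes at most 62.5 mm and 10.7 degrees, less where a joint would pass 70% of its speed; a pose out of reach is approached as far as the arm can. A call with a gripper value outside its range is refused whole. The fingers move at their own pace and stop on an object; FORCE is the grip in N (left out, the last holds). Time passes only in rows, so rows that do not move let the fingers close. It gives the time, the measured TCP pose, the force and the opening at its end, in the units of the state.
- get_obs(): the state, without advancing time (a new reading comes with each control period).
- imaging.camera(name): name is "scene" or "side" or "wrist"; returns the picture (420x560x3 uint8, red, green, blue); there is no depth.
- imaging.camera_params(name): a dict with "camera_matrix" (3x3 intrinsics, pixels), "xyz" and "rotation" of the camera in the world. Camera axes: x right, y down, z forward; pixel columns grow to the right and rows downward; lengths in m; the calibration is good to about 2 mm. The wrist camera is an equidistant fisheye: a pixel r from the principal point sees the ray r / f radians off the axis. A picture is of the moment at which its call begins: read the wrist's pose just before it. camera_params takes no time and is no camera call; for the wrist camera it gives the pose at the moment of the call.
- robot.hand_in(): hands the job in, once; it reports no verdict.
Trained networks look in the newest picture that a camera, given by its name, has taken for a name from the list of things; names that differ only in an ending like _2 or _b are one class to them, and where a whole thing is asked for, a point or a joint stands for the part that bears it (a point fixed in the world has none). Each returns a list of dicts, best first, with "confidence" (0 to 1); they miss things now and then, are a little off and sometimes report something else, mostly with a low value. They report only what shows in the picture. A call takes as long as a camera call. They do not tell look-alikes from the thing itself.
- imaging.cut_out(camera, target): "pixels" (420x560 bool, what is visible of it) and "box" ([centre column, centre row, width, height] in pixels, round what is visible of it).
- imaging.tip_of(camera, target): "pixel" ([column, row] in pixels: a listed point, or the origin of a listed thing).
The state is a dict: "time": time; "q": joint angles; "joint_velocities": joint speeds; "joint_torque": joint torques, N m; "position": TCP position; "tool_rot": TCP orientation; "ft_force": force on the tool from outside, world axes, zero at the start; "moment": the same for the moment, N m; "grip_width": finger opening in m.
Only numpy, scipy, OpenCV 4.12 (cv2) and the standard library are available. Lean on these libraries where they do the work, as an engineer would, in place of code of your own. Each camera call takes 0.05 s, during which the arm holds its last target. There are 200 camera calls.

TASK

Lift the glue pot by its arched handle off the warmer, out from under the drying rack, and set it down gently, without dropping it or pressing hard, in the middle of the adjustable round rest beside the warmer, keeping it upright all the way. When it stands there released, push the warmer's sprung black plunger fully in along its slanted stroke, hold it in for a good second, and let it spring back out. Leave the other things on the bench as they are.

Things in the scene. Friction and masses are not known exactly. Their poses are not given: they have to be found in the camera images.
- warmer: Glue warmer fixed to the bench: grey box 200 x 200 mm, 55 mm high, a hotplate on top, a slatted rack over it on two posts at the back (x = 90, y = +-90 mm). In front a wedge 130 mm wide slopes down from x = -101 mm (53 mm high) to x = -179 mm (8 mm high) and carries the plunger. Origin on the bench below the hotplate's centre; x points from the open front (robot side) to the back, z up.
- plate (a point): Centre of the dark round hotplate's top (diameter 144 mm, 62 mm above the bench), where the pot stands. Four lugs around it, rising 9 mm above it, keep the pot's foot within about 6 mm of the centre.
- rack_edge (a point): Middle of the front lower edge of the drying rack (wooden slats on steel rails) over the warmer, 350 mm above the bench; axes as the warmer. The rack reaches from here 150 mm back (+x), 110 mm to each side and 20 mm up. No vertical gripper can get to the handle below; one tilted about 40 deg can (fingers forward-down along +x, gripper body in front of the rack).
- pot: Closed steel glue pot, diameter 110 mm (rim 116 mm), lid top 93 mm above its foot, 0.35 to 0.7 kg, with a rigid arched handle over the lid. Origin at the centre of the foot, z up. Starts on the hotplate. The handle is in its xz plane: a round bar 14 mm thick, straight for 72 mm along x, axis 140 mm above the foot, legs at x = -48 and +48 mm down to the lid; 40 mm free between bar and lid.
- pot_grip (a point): Middle of the handle bar of the pot (0, 0, 140 mm in the pot's frame); same axes as the pot: x along the bar.
- rest: Adjustable rest fixed to the bench left or right of the warmer: dark round foot of 124 mm diameter, thin column, flat round wooden top of 150 mm diameter centred over the foot, nothing above it. Origin on the bench under its centre. The top is locked at some height from 52 to 112 mm above the bench, which is not reported: see it or feel for it when setting down. It does not give way.
- plunger (a joint): Stroke of the warmer's plunger in m: 0 out, 0.014 fully in; it springs back by itself. Needs about 4 N to start moving and 12 N at the end of the stroke, where it meets a hard stop.
- plunger_top (a point): Centre of the plunger's flat face (black cylinder of 52 mm diameter in a steel collar, standing out 18 mm from the collar). The point's z axis points out of the face, up and towards the robot side, 30 deg from vertical; push against it along -z. It moves with the plunger.
- chisel_block: Bystander fixed to the bench on the other side of the warmer from the rest: dark wooden block 100 x 130 mm, 70 mm high, with six upright chisel handles up to 185 mm high. Origin on the bench under its centre.
- jar: Bystander: glass jar, diameter 66 mm, 90 mm high, standing. Origin at the centre of its foot.
- tape: Bystander: roll of paper tape lying flat, diameter 100 mm, 40 mm high. Origin at the centre of its underside.
- mallet: Bystander: wooden carver's mallet standing on its head, diameter 88 mm, 235 mm high. Origin at the centre of its foot.
- screwdriver: Bystander: screwdriver lying flat, 200 mm long. Origin under its middle, x along it.
- finish: Bystander: tin can, diameter 72 mm, 130 mm high, standing. Origin at the centre of its foot.
- bust: Bystander: small carved wooden bust, 110 mm wide, 190 mm high, standing. Origin at the centre of its foot.
Mind the look-alikes: they are no part of the job. What is meant by the pot is not blue or purple, and is the larger of those in its own colour.

How it is judged:
By the outcome, as a careful person would: the job done as asked, in the order asked, and still so for the second after the job is handed in, with the robot touching nothing.
It also fails if it takes over 64 s, if anything falls off the work surface, if the arm or the gripper's body presses on something with over 40 N, if the wrist force passes 120 N, or if a joint passes its speed limit or range.

## Working session

There is one attempt and no reset: what is moved stays moved. The work goes in short steps, Python scripts to look and compute and a shell command to move; the robot and the scene stay as the last step left them, time stands still between calls to the robot, and variables do not carry over. Pictures are saved under pics/ and viewed, about 8 in all and at most 12, crops included, and the job is handed in when it is done.

```bash
ls; mkdir -p pics; python3 - <<'E'
from rig import get_obs, imaging, robot
import cv2,numpy as np
o=get_obs();print(o['time'],o['position'],o['tool_rot'],o['ft_force'])
ims=[]
for c in ['scene','side']:
    im=imaging.camera(c);cv2.imwrite(f'pics/{c}0.png',im[:,:,::-1])
    p=imaging.camera_params(c);print(c,np.array(p['camera_matrix']).tolist(),np.round(p['xyz'],3),np.round(p['rotation'],3).tolist())
    for t in ['pot','pot_grip','plate','rack_edge','rest','plunger_top','warmer','chisel_block']:
        print(t,[(np.round(d['pixel'],1).tolist(),round(d['confidence'],2)) for d in imaging.tip_of(c,t)[:4]])
    for t in ['pot','rest']:
        print('cut',t,[(np.round(d['box'],1).tolist(),round(d['confidence'],2)) for d in imaging.cut_out(c,t)[:5]])
E
```

```text
pics
0.0 [ 0.18034211 -0.59762392  0.22156274] [ 0.69955652  0.10394611 -0.6995229   0.10238937] [-0.54444752 -0.26834887  0.63085725]
scene [[532.5804389594821, 0.0, 280.4298978860901], [0.0, 532.5804389594821, 218.52018127776984], [0.0, 0.0, 1.0]] [ 1.336 -0.812  1.265] [0.839, 0.355, -0.161, -0.378]
pot [([259.5, 253.6], 0.82), ([335.6, 282.1], 0.69), ([273.0, 312.2], 0.68), ([293.0, 201.5], 0.66)]
pot_grip [([340.4, 254.9], 0.81), ([291.7, 171.4], 0.76), ([260.3, 231.3], 0.76), ([270.8, 294.2], 0.58)]
plate [([333.6, 282.9], 0.86)]
rack_edge [([338.6, 206.0], 0.71)]
rest [([351.1, 227.1], 0.73)]
plunger_top [([294.4, 263.6], 0.68), ([391.9, 208.2], 0.3)]
warmer [([333.1, 297.4], 0.6)]
chisel_block [([204.5, 320.8], 0.9)]
cut pot [([294.8, 188.2, 33.9, 44.7], 0.88), ([260.5, 246.5, 32.0, 30.6], 0.57)]
cut rest [([352.6, 215.4, 42.4, 51.5], 0.79), ([217.1, 269.5, 32.9, 28.7], 0.19)]
side [[457.0740328185497, 0.0, 276.44582705972283], [0.0, 457.0740328185497, 208.97583857964614], [0.0, 0.0, 1.0]] [0.438 1.241 1.246] [-0.042, 0.904, -0.425, 0.011]
pot [([309.5, 251.8], 0.9), ([343.4, 317.6], 0.72), ([264.7, 226.5], 0.7), ([229.4, 247.6], 0.56)]
pot_grip [([348.3, 289.2], 0.93), ([233.5, 213.4], 0.85), ([311.1, 237.4], 0.83), ([260.7, 207.6], 0.55)]
plate [([230.0, 243.9], 0.7)]
rack_edge [([235.4, 180.7], 0.95)]
rest [([268.2, 321.5], 0.77)]
plunger_top [([272.6, 246.5], 0.71), ([231.8, 205.6], 0.5)]
warmer [([229.3, 204.1], 0.68), ([232.8, 257.6], 0.59)]
chisel_block [([292.0, 200.5], 0.65)]
cut pot [([231.6, 237.1, 35.4, 39.5], 0.9), ([260.7, 220.1, 14.0, 26.1], 0.77), ([312.4, 246.4, 24.3, 34.0], 0.77), ([345.9, 300.9, 38.7, 46.9], 0.69)]
cut rest [([269.6, 310.2, 45.5, 53.0], 0.75)]
```

```bash
cat > h.py <<'E'
import numpy as np,cv2
from scipy.spatial.transform import Rotation as R
from rig import get_obs, imaging, robot
P={}
for c in ['scene','side']:
    p=imaging.camera_params(c);P[c]=(np.array(p['camera_matrix']),np.array(p['xyz']),R.from_quat(p['rotation']).as_matrix() if np.size(p['rotation'])==4 else np.array(p['rotation']))
def ray(c,px):
    K,t,M=P[c];d=M@np.linalg.inv(K)@[px[0],px[1],1];return t,d/np.linalg.norm(d)
def proj(c,X):
    K,t,M=P[c];v=K@(M.T@(np.array(X)-t));return v[:2]/v[2]
def atz(c,px,z):
    t,d=ray(c,px);return t+d*(z-t[2])/d[2]
def tri(a,b):
    (t1,d1),(t2,d2)=ray('scene',a),ray('side',b)
    s=np.linalg.lstsq(np.c_[d1,-d2],t2-t1,rcond=None)[0]
    A,B=t1+s[0]*d1,t2+s[1]*d2
    return np.round((A+B)/2,4),round(np.linalg.norm(A-B)*1000,1)
E
python3 - <<'E'
from h import *
for n,a,b in [('plate',[333.6,282.9],[230,243.9]),('rack',[338.6,206],[235.4,180.7]),('rest',[351.1,227.1],[268.2,321.5]),('plung',[294.4,263.6],[272.6,246.5]),('warmer',[333.1,297.4],[232.8,257.6]),('chis',[204.5,320.8],[292,200.5]),('grip',[340.4,254.9],[233.5,213.4]),('potfoot',[335.6,282.1],[229.4,247.6])]: print(n,*tri(a,b))
for c,(x,y) in [('scene',(180,110)),('side',(150,140))]:
    im=cv2.imread(f'pics/{c}0.png')[y:y+225,x:x+260]
    cv2.imwrite(f'pics/{c}0c.png',cv2.resize(im,(780,675)[:2] if 0 else (690,597),interpolation=cv2.INTER_CUBIC))
E
```

```text
plate [0.6873 0.0414 0.0708] 10.7
rack [0.664  0.0457 0.3589] 9.2
rest [0.5194 0.3252 0.0065] 6.3
plung [0.5349 0.0243 0.054 ] 2.5
warmer [0.6832 0.0449 0.0008] 2.7
chis [ 0.4844 -0.3011  0.0162] 6.7
grip [0.6861 0.0343 0.2039] 24.3
potfoot [0.6868 0.0532 0.064 ] 13.1
```

View pics/scene0c.png

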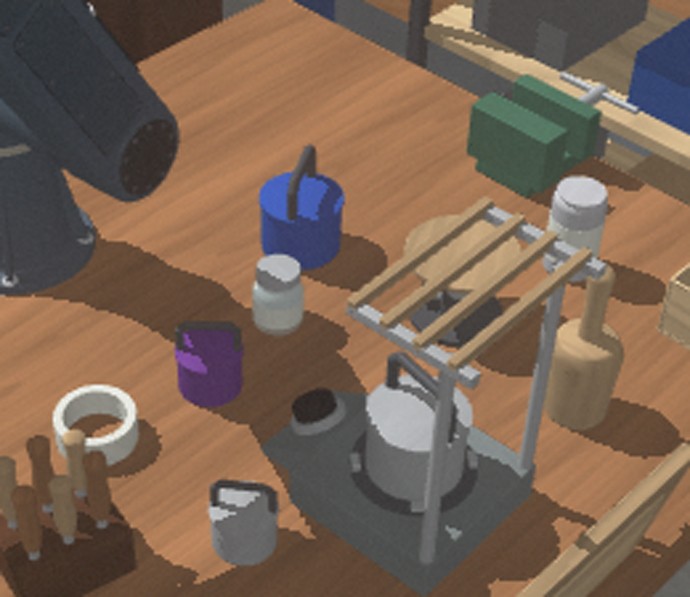

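View pics/side0c.png

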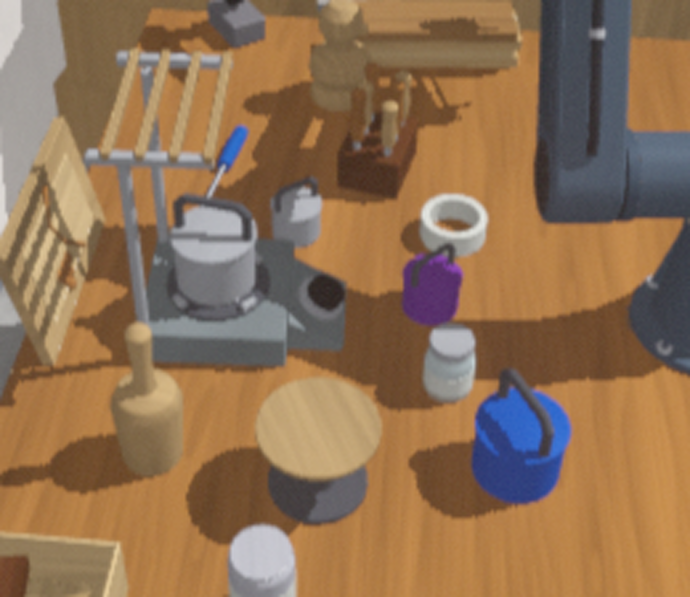

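Candidates (scene px): large grey pot on the hotplate (338,280), small grey pot (272,307), purple (259,247), blue (294,193). By the description it is the large grey one. Next I refine the poses and check them with an overlay.

```bash
cat > fit.py <<'E'
from h import *
from scipy.optimize import least_squares
s=690/260; f=lambda c,p:(np.array(p)/[s,597/225]+({'scene':(180,110),'side':(150,140)}[c]))
obs=[('side',(-.1,.1,.055),(286,331)),('side',(.1,.1,.055),(133,322)),('side',(-.1,.1,0),(284,364)),
('scene',(.1,.1,.055),(534,470)),('scene',(0,0,.062),f('scene',(415,470))-0 if 0 else None)]
obs=[o for o in obs if o[2] is not None]
net=[('scene',(0,0,0),(333.1,297.4)),('side',(0,0,0),(232.8,257.6)),('scene',(0,0,.062),(333.6,282.9)),('side',(0,0,.062),(230,243.9))]
def W(v,X): return np.r_[R.from_euler('z',v[2]).apply(X)[:2]+v[:2],X[2]]
def res(v): return np.concatenate([(proj(c,W(v,X))-f(c,p)) for c,X,p in obs]+[(proj(c,W(v,X))-p)*.5 for c,X,p in net])
r=least_squares(res,[.685,.045,0],loss='soft_l1');v=r.x
print('warmer',np.round(v[:2],4),np.degrees(v[2]),np.round(res(v),1))
iv=lambda X:np.round(R.from_euler('z',-v[2]).apply(np.r_[X[:2]-v[:2],X[2]]),3)
print('rack w',iv(tri([338.6,206],[235.4,180.7])[0]),'plunger w',iv(tri([294.4,263.6],[272.6,246.5])[0]))
# handle ends
for z in [.202]: 
    a,b=atz('side',f('side',(181,203)),z),atz('side',f('side',(249,214)),z);print('bar ends',a,b,'mid',(a+b)/2,np.degrees(np.arctan2(*(b-a)[1::-1])))
# rest: fit disc edge points in side
pts=[f('side',p) for p in [(257,430),(381,430),(318,382),(318,478)]]
for h in np.arange(.05,.12,.01):
    q=np.array([atz('side',p,h) for p in pts]);print('rest h',round(h,3),'ctr',np.round((q[0]+q[1])[:2]/2,4),np.round((q[2]+q[3])[:2]/2,4),'diam',np.round([np.linalg.norm(q[0]-q[1]),np.linalg.norm(q[2]-q[3])],4))
out=[]
for c,(x,y) in [('scene',(290,170)),('side',(180,150))]:
    im=cv2.resize(cv2.imread(f'pics/{c}0.png')[y:y+190,x:x+130],None,fx=3,fy=3,interpolation=cv2.INTER_CUBIC)
    def L(pts,col,cl=True):
        q=np.array([(proj(c,p)-[x,y]+.5)*3 for p in pts]);cv2.polylines(im,[np.int32(q*16)],cl,col,1,cv2.LINE_AA,4)
    for z in (0,.055): L([W(v,(a,b,z)) for a,b in[(-.1,-.1),(-.1,.1),(.1,.1),(.1,-.1)]],(0,0,255))
    C=lambda o,r,z:[(o[0]+r*np.cos(t),o[1]+r*np.sin(t),z) for t in np.linspace(0,6.283,40)]
    L(C(v,.072,.062),(0,255,255));L(C(v,.058,.155),(0,255,0))
    for yy in(-.09,.09): L([W(v,(.09,yy,z)) for z in(.055,.35)],(255,0,255),False)
    L([W(v,(-.101,b,.053)) for b in(-.065,.065)]+[W(v,(-.179,b,.008)) for b in(.065,-.065)],(255,255,0))
    out.append(im)
cv2.imwrite('pics/ov.png',np.hstack(out))
E
python3 fit.py
```

```text
warmer [0.6866 0.0362] 2.349164580331049 [-1.   1.7  0.4  2.6 -0.1 -0.3 -0.5 -0.1 -0.3  1.2 -0.1 -0.8  0.1  1.8
  0.9  0.1]
rack w [-0.022  0.01   0.359] plunger w [-0.152 -0.006  0.054]
bar ends [0.72680301 0.04647022 0.202     ] [0.63468163 0.05901806 0.202     ] mid [0.68074232 0.05274414 0.202     ] 172.24348533105967
rest h 0.05 ctr [0.5202 0.2815] [0.5218 0.2788] diam [0.1538 0.15  ]
rest h 0.06 ctr [0.5195 0.2895] [0.5211 0.2868] diam [0.1525 0.1488]
rest h 0.07 ctr [0.5188 0.2976] [0.5204 0.2949] diam [0.1512 0.1475]
rest h 0.08 ctr [0.5181 0.3056] [0.5197 0.3029] diam [0.1499 0.1463]
rest h 0.09 ctr [0.5174 0.3136] [0.519 0.311] diam [0.1486 0.145 ]
rest h 0.1 ctr [0.5167 0.3216] [0.5183 0.319 ] diam [0.1473 0.1438]
rest h 0.11 ctr [0.516  0.3296] [0.5176 0.3271] diam [0.1461 0.1425]
```

View pics/ov.png

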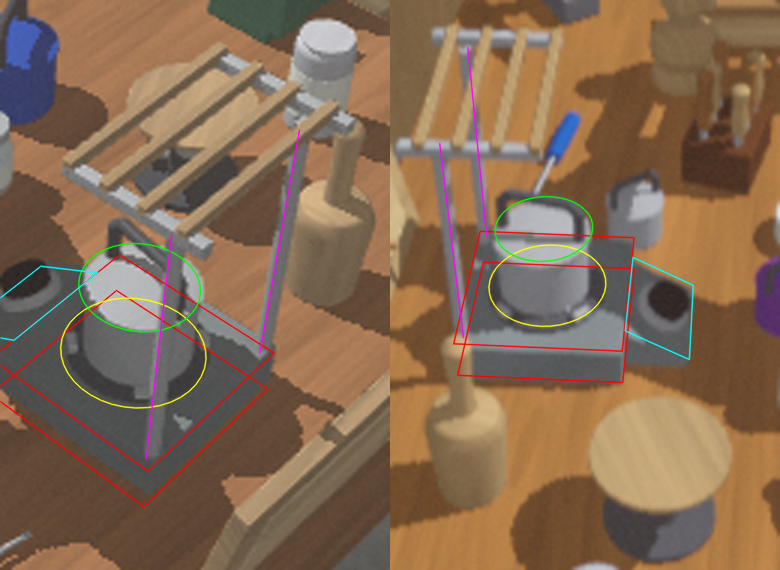

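```bash
cat >> h.py <<'E'
def pose(pt,tilt,yaw,flip=1):
    # tool x: forward-down, tilt deg from vertical, heading yaw; tool y horizontal
    t,s=np.radians([tilt,yaw]); x=np.array([np.sin(t)*np.cos(s),np.sin(t)*np.sin(s),-np.cos(t)])
    y=flip*np.array([-np.sin(s),np.cos(s),0]);return np.array(pt,float),np.c_[x,y,np.cross(x,y)]
def plan(p1,M1,n,p0=None,M0=None):
    o=get_obs()
    if p0 is None:p0,M0=np.array(o['position']),R.from_quat(o['tool_rot']).as_matrix()
    rv=R.from_matrix(M0.T@M1).as_rotvec()
    for i in range(n):
        a=M0@R.from_rotvec(rv*i/n).as_matrix()
        print('[', (a.T@(p1-p0)/n*1000).round(1).tolist(),',',np.degrees(rv/n).round(2).tolist(),']')
E
python3 - <<'E'
from h import *
print('tool',R.from_quat(get_obs()['tool_rot']).as_matrix().round(2).tolist())
print(atz('side',(233.5,213.4),.202),atz('scene',(340.4,254.9),.202),atz('side',(230,243.9),.062),atz('scene',(333.6,282.9),.062))
for f in(1,-1):
    print(f);plan(*pose((.46,.03,.45),40,3,f),14)
E
```

```text
tool [[0.0, 0.29, -0.96], [0.0, -0.96, -0.29], [-1.0, 0.0, -0.0]]
[0.6763237  0.02422768 0.202     ] [0.69761213 0.03813424 0.202     ] [0.69373509 0.03569095 0.062     ] [0.67705144 0.04632122 0.062     ]
1
[ [-16.2, -37.2, -32.1] , [-11.2, -0.49, 4.08] ]
[ [-18.9, -29.0, -38.4] , [-11.2, -0.49, 4.08] ]
[ [-21.0, -19.6, -43.0] , [-11.2, -0.49, 4.08] ]
[ [-22.4, -9.4, -45.7] , [-11.2, -0.49, 4.08] ]
[ [-23.1, 1.3, -46.3] , [-11.2, -0.49, 4.08] ]
[ [-23.0, 11.9, -44.8] , [-11.2, -0.49, 4.08] ]
[ [-22.2, 21.9, -41.3] , [-11.2, -0.49, 4.08] ]
[ [-20.6, 31.0, -35.9] , [-11.2, -0.49, 4.08] ]
[ [-18.4, 38.8, -28.9] , [-11.2, -0.49, 4.08] ]
[ [-15.6, 44.8, -20.5] , [-11.2, -0.49, 4.08] ]
[ [-12.4, 49.0, -11.2] , [-11.2, -0.49, 4.08] ]
[ [-8.9, 50.9, -1.3] , [-11.2, -0.49, 4.08] ]
[ [-5.3, 50.7, 8.7] , [-11.2, -0.49, 4.08] ]
[ [-1.6, 48.3, 18.5] , [-11.2, -0.49, 4.08] ]
-1
[ [-16.2, -37.2, -32.1] , [0.94, 2.84, 0.34] ]
[ [-14.9, -37.6, -32.2] , [0.94, 2.84, 0.34] ]
[ [-13.5, -38.1, -32.3] , [0.94, 2.84, 0.34] ]
[ [-12.1, -38.5, -32.3] , [0.94, 2.84, 0.34] ]
[ [-10.8, -39.0, -32.2] , [0.94, 2.84, 0.34] ]
[ [-9.4, -39.5, -32.1] , [0.94, 2.84, 0.34] ]
[ [-8.0, -40.0, -31.9] , [0.94, 2.84, 0.34] ]
[ [-6.7, -40.4, -31.6] , [0.94, 2.84, 0.34] ]
[ [-5.4, -40.9, -31.2] , [0.94, 2.84, 0.34] ]
[ [-4.1, -41.4, -30.8] , [0.94, 2.84, 0.34] ]
[ [-2.8, -41.9, -30.3] , [0.94, 2.84, 0.34] ]
[ [-1.6, -42.4, -29.7] , [0.94, 2.84, 0.34] ]
[ [-0.4, -42.8, -29.0] , [0.94, 2.84, 0.34] ]
[ [0.8, -43.3, -28.3] , [0.94, 2.84, 0.34] ]
```

```bash
python3 -m inch '[[87,[-50,0,0],[0,0,0]],[87,[-50,0,0],[0,0,0]],[87,[-12,-38,-32],[1,3,0.3]],[87,[-11,-38,-32],[1,3,0.3]],[87,[-10,-39,-32],[1,3,0.3]],[87,[-9,-39,-32],[1,3,0.3]],[87,[-8,-40,-32],[1,3,0.3]],[87,[-8,-40,-32],[1,3,0.3]],[87,[-7,-40,-32],[1,3,0.3]],[87,[-5,-41,-31],[1,3,0.3]],[87,[-4,-41,-31],[1,3,0.3]],[87,[-3,-42,-30],[1,3,0.3]]]' 30; python3 - <<'E'
from h import *
o=get_obs();print(np.round(o['q'],2));plan(*pose((.54,.04,.38),40,0,-1),7)
E
```

```text
time: 2.6
position: [0.385, -0.1361, 0.4753]
tool_rot: [0.87, 0.043, -0.49, 0.027]
ft_force: [1.4, -0.5, 0.5]
grip_width: 0.087
[-1.   -0.25  1.8   0.49  1.35  0.41]
[ [24.3, -22.9, -14.0] , [0.7, 1.26, 0.45] ]
[ [24.4, -23.2, -13.2] , [0.7, 1.26, 0.45] ]
[ [24.5, -23.6, -12.4] , [0.7, 1.26, 0.45] ]
[ [24.6, -23.9, -11.6] , [0.7, 1.26, 0.45] ]
[ [24.6, -24.2, -10.7] , [0.7, 1.26, 0.45] ]
[ [24.7, -24.5, -9.9] , [0.7, 1.26, 0.45] ]
[ [24.7, -24.9, -9.0] , [0.7, 1.26, 0.45] ]
```

```bash
python3 -m inch '[[87,[24,-23,-14],[0.7,1.3,0.5]],[87,[24,-23,-13],[0.7,1.3,0.5]],[87,[25,-24,-12],[0.7,1.3,0.5]],[87,[25,-24,-11],[0.7,1.3,0.5]],[87,[25,-24,-11],[0.7,1.3,0.5]],[87,[25,-25,-10],[0.7,1.3,0.5]],[87,[25,-25,-9],[0.7,1.3,0.5]],[87,[0,0,0],[0,0,0]]]'; cat >> h.py <<'E'
def wpar():
    p=imaging.camera_params('wrist');q=p['rotation'];M=R.from_quat(q).as_matrix() if np.size(q)==4 else np.array(q)
    return np.array(p['camera_matrix']),np.array(p['xyz']),M
def wray(W,px):
    K,t,M=W;d=np.array([(px[0]-K[0,2])/K[0,0],(px[1]-K[1,2])/K[1,1]]);r=np.linalg.norm(d)+1e-12
    return t,M@np.r_[np.sin(r)*d/r,np.cos(r)]
def wproj(W,X):
    K,t,M=W;v=M.T@(np.array(X)-t);n=np.linalg.norm(v[:2])+1e-12;r=np.arctan2(n,v[2])
    return K[:2,2]+K[0,0]*r*v[:2]/n
def watz(W,px,z):
    t,d=wray(W,px);return t+d*(z-t[2])/d[2]
def wlook(name,targets):
    W=wpar();im=imaging.camera('wrist');cv2.imwrite(f'pics/{name}.png',im[:,:,::-1])
    np.save(f'pics/{name}.npy',np.array([*W[0].ravel(),*W[1],*W[2].ravel()]))
    for t in targets: print(t,[(np.round(d['pixel'],1).tolist(),round(d['confidence'],2)) for d in imaging.tip_of('wrist',t)[:3]])
    return W
def wload(name):
    a=np.load(f'pics/{name}.npy');return a[:9].reshape(3,3),a[9:12],a[12:].reshape(3,3)
E
python3 - <<'E'
from h import *
print(np.round(get_obs()['q'],2))
W=wlook('w1',['pot_grip','plate','rack_edge','plunger_top','rest','pot','warmer']);print(W[0].tolist(),W[1].round(3))
E
```

```text
time: 3.6
position: [0.5443, 0.0496, 0.3804]
tool_rot: [0.91, -0.004, -0.414, 0.006]
ft_force: [-0.1, -0.6, -0.5]
grip_width: 0.0871
[-0.17  0.01  1.94  0.22  0.49  1.24]
pot_grip [([275.2, 192.5], 0.61), ([140.2, 223.3], 0.25)]
plate []
rack_edge [([276.5, 130.5], 0.83)]
plunger_top [([277.1, 335.4], 0.93)]
rest []
pot [([271.2, 231.7], 0.63)]
warmer [([279.1, 132.2], 0.67)]
[[325.19226210127806, 0.0, 272.91781427270774], [0.0, 325.19226210127806, 215.62881978619222], [0.0, 0.0, 1.0]] [0.497 0.052 0.555]
```

View pics/w1.png

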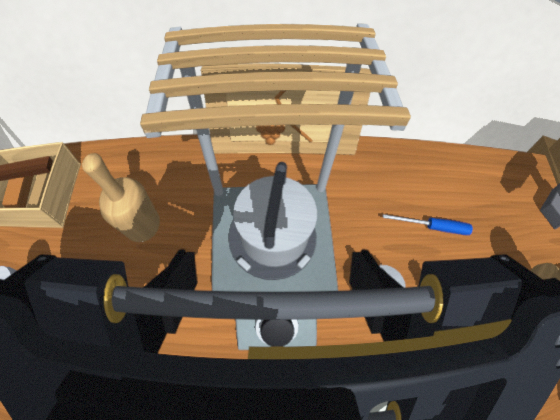

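```bash
python3 - <<'E'
from h import *
W=wload('w1')
a,b=watz(W,(281.5,168),.205),watz(W,(268.5,240),.205);print('bar',a,b,(a+b)/2,np.linalg.norm(a-b),np.degrees(np.arctan2(*(a-b)[1::-1])))
print('grip',watz(W,(275.2,192.5),.202),'rack',watz(W,(276.5,130.5),.35),watz(W,(144,121),.37),watz(W,(407,119),.37))
for z in(.05,.06,.065):print('pl',watz(W,(277.1,335.4),z))
print('foot',watz(W,(271.2,231.7),.062))
print('posts/box front corners? warmer proj')
for v in [(.687,.040,.041),(.687,.045,.03)]:
  print([wproj(W,np.r_[R.from_euler('z',v[2]).apply(X)[:2]+v[:2],X[2]]).round().tolist() for X in [(.09,.09,.055),(.09,-.09,.055),(-.1,.1,.055),(-.1,-.1,.055),(-.179,.065,.008),(-.179,-.065,.008)]])
E
```

```text
bar [0.72393633 0.03602997 0.205     ] [0.62610688 0.05221563 0.205     ] [0.67502161 0.0441228  0.205     ] 0.09915934505154887 -9.394354169549818
grip [0.68969731 0.04419721 0.202     ] rack [0.66631894 0.04619616 0.35      ] [0.6632523  0.15141517 0.37      ] [ 0.66829961 -0.0596196   0.37      ]
pl [0.52736947 0.0387816  0.05      ]
pl [0.52676317 0.03904651 0.06      ]
pl [0.52646002 0.03917896 0.065     ]
foot [0.69340533 0.04788523 0.062     ]
posts/box front corners? warmer proj
[[223.0, 191.0], [324.0, 188.0], [215.0, 299.0], [342.0, 293.0], [241.0, 350.0], [319.0, 346.0]]
[[220.0, 190.0], [322.0, 188.0], [211.0, 298.0], [338.0, 294.0], [236.0, 349.0], [315.0, 346.0]]
```

```bash
python3 - <<'E'
from h import *
p,M=pose((.686,.043,.202),40,-9.4,-1);g=p+M[:,0]*.019
print('goal',g.round(4));pre=g-M[:,0]*.1;print(pre);plan(pre,M,4)
E
```

```text
goal [0.698  0.041  0.1874]
[0.63463333 0.0515037  0.2640496 ]
[ [37.2, -1.9, 2.8] , [1.83, -0.37, 1.3] ]
[ [37.1, -2.6, 2.6] , [1.83, -0.37, 1.3] ]
[ [37.1, -3.4, 2.5] , [1.83, -0.37, 1.3] ]
[ [37.0, -4.2, 2.4] , [1.83, -0.37, 1.3] ]
```

```bash
python3 -m inch '[[87,[37,-2,3],[1.8,-0.4,1.3]],[87,[37,-3,3],[1.8,-0.4,1.3]],[87,[37,-3,2],[1.8,-0.4,1.3]],[87,[37,-4,2],[1.8,-0.4,1.3]],[87,[0,0,0],[0,0,0]]]'; python3 - <<'E'
from h import *
p,M=pose((.686,.043,.202),40,-9.4,-1);plan(p+M[:,0]*.019,M,4)
W=wlook('w2',['pot_grip','rack_edge'])
im=cv2.imread('pics/w2.png')[60:320,150:410];im=cv2.resize(im,(590,590),interpolation=cv2.INTER_CUBIC)
for X in[-.048,0,.048]:
    c=(wproj(W,p+np.array([X*np.cos(-.164),X*np.sin(-.164),0]))-[150,60])*590/260;cv2.circle(im,(int(c[0]),int(c[1])),3,(0,255,0),-1)
cv2.imwrite('pics/w2c.png',im)
E
```

```text
time: 4.62
position: [0.6394, 0.0468, 0.2662]
tool_rot: [0.904, -0.079, -0.418, -0.036]
ft_force: [-0.0, 0.3, 0.7]
grip_width: 0.0871
[ [24.5, -1.1, 1.6] , [-0.1, -0.1, -0.09] ]
[ [24.5, -1.1, 1.5] , [-0.1, -0.1, -0.09] ]
[ [24.5, -1.0, 1.5] , [-0.1, -0.1, -0.09] ]
[ [24.5, -1.0, 1.4] , [-0.1, -0.1, -0.09] ]
pot_grip [([266.9, 269.4], 0.71)]
rack_edge [([264.0, 135.0], 0.78)]
```

View pics/w2c.png

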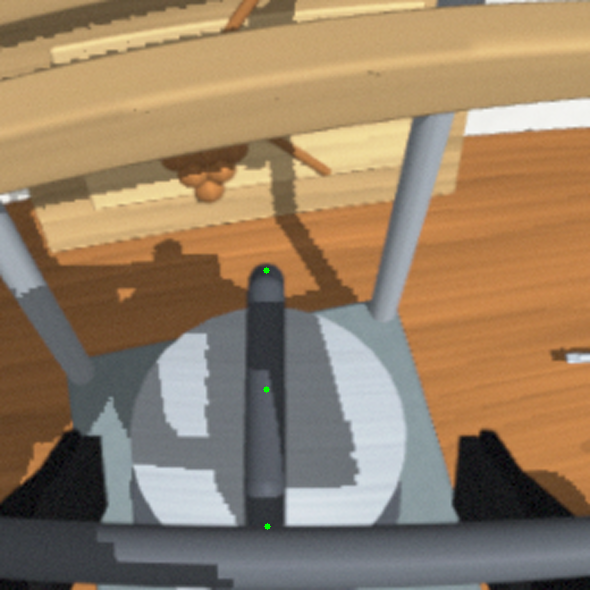

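```bash
python3 - <<'E'
from h import *
p,M=pose((.686,.043,.202),48,-9.4,-1);g=p+M[:,0]*.019;plan(g-M[:,0]*.09,M,1)
E
```

```text
[ [11.6, -3.9, 17.4] , [-0.45, 7.33, -0.36] ]
```

```bash
python3 -m inch '[[87,[6,-2,9],[-0.2,3.7,-0.2]],[87,[6,-2,8.5],[-0.2,3.7,-0.2]],[87,[0,0,0],[0,0,0]]]'; python3 - <<'E'
from h import *
p,M=pose((.686,.043,.202),48,-9.4,-1);plan(p+M[:,0]*.019,M,4)
E
```

```text
time: 5.15
position: [0.6383, 0.039, 0.2693]
tool_rot: [0.919, -0.091, -0.383, -0.029]
ft_force: [0.6, 0.7, 0.6]
grip_width: 0.0868
[ [24.7, -3.7, 3.4] , [-0.07, 0.81, -0.43] ]
[ [24.7, -3.5, 3.7] , [-0.07, 0.81, -0.43] ]
[ [24.7, -3.3, 4.0] , [-0.07, 0.81, -0.43] ]
[ [24.7, -3.1, 4.4] , [-0.07, 0.81, -0.43] ]
```

```bash
python3 -m inch '[[87,[20,-7,5],[-0.1,1,-0.5]],[87,[25,-4,4],[-0.1,1,-0.5]],[87,[25,-2,4],[0,0.8,-0.4]],[87,[15,-1,2],[0,0,0]],[87,[0,0,0],[0,0,0]]]'; python3 - <<'E'
from h import *
p,M=pose((.686,.043,.202),48,-9.4,-1);plan(p+M[:,0]*.019,M,1)
E
```

```text
time: 5.78
position: [0.7012, 0.0373, 0.2305]
tool_rot: [0.923, -0.077, -0.377, -0.033]
ft_force: [-0.7, -0.0, -1.4]
grip_width: 0.0871
[ [27.5, -3.0, 30.7] , [-0.23, 2.44, -0.05] ]
```

```bash
python3 -m inch '[[87,[0,-1,15],[0,1.2,0]],[87,[0,-1,15],[0,1.2,0]],[87,[0,0,0],[0,0,0]],[87,[0,0,0],[0,0,0]]]'; python3 - <<'E'
from h import *
p,M=pose((.686,.043,.202),48,-9.4,-1);plan(p+M[:,0]*.019,M,1)
E
```

```text
time: 6.28
position: [0.6898, 0.0405, 0.2326]
tool_rot: [0.922, -0.072, -0.378, -0.034]
ft_force: [0.4, -0.1, 0.2]
grip_width: 0.0873
[ [37.6, -1.4, 23.8] , [-0.13, 2.65, 0.47] ]
```

```bash
python3 - <<'E'
from h import *
o=get_obs();print(np.round(o['q'],3))
E
```

```text
[-0.079  0.464  1.869 -1.221  0.055  2.853]
```

```bash
python3 -m inch '[[87,[-40,0,0],[0,-3,0]],[87,[-40,0,0],[0,-3,0]],[87,[-40,0,0],[0,-3,0]],[87,[-20,0,-10],[0,-3,0]],[87,[0,0,0],[-10,-1,0]],[87,[0,0,0],[-10,0,0]],[87,[0,0,0],[-10,0,0]],[87,[0,0,0],[-10,0,0]],[87,[0,0,0],[-10,0,0]],[87,[0,0,0],[-10,0,0]],[87,[0,0,0],[-10,0,0]],[87,[0,0,0],[-10,0,0]]]'; cat >> h.py <<'E'
def st():
    o=get_obs();M=R.from_quat(o['tool_rot']).as_matrix();x=M[:,0]
    print('t',round(o['time'],2),'q',np.round(o['q'],2),'p',np.round(o['position'],4),'tilt',round(np.degrees(np.arccos(-x[2])),1),'head',round(np.degrees(np.arctan2(x[1],x[0])),1),'yz',round(M[2,1],2),'F',np.round(o['ft_force'],1),'w',round(o['grip_width'],4))
E
python3 - <<'E'
from h import *
st()
p,M=pose((.686,.043,.202),36,-9.4,1);g=p+M[:,0]*.019-M[:,0]*.09;print(g);plan(g,M,10)
E
```

```text
time: 7.78
position: [0.6375, 0.0373, 0.3046]
tool_rot: [0.69, 0.226, -0.395, 0.563]
ft_force: [-2.8, -2.3, -0.6]
grip_width: 0.0867
t 7.78 q [-0.07  0.28  1.79 -0.22  0.43  0.41] p [0.6375 0.0373 0.3046] tilt 36.9 head -12.8 yz 0.6 F [-2.8 -2.3 -0.6] w 0.0867
[0.64482763 0.04981604 0.25944021]
[ [3.9, -2.5, -1.2] , [-9.79, 0.24, 0.08] ]
[ [3.9, -2.3, -1.6] , [-9.79, 0.24, 0.08] ]
[ [3.9, -2.0, -1.9] , [-9.79, 0.24, 0.08] ]
[ [3.9, -1.6, -2.2] , [-9.79, 0.24, 0.08] ]
[ [3.9, -1.2, -2.4] , [-9.79, 0.24, 0.08] ]
[ [3.9, -0.8, -2.6] , [-9.79, 0.24, 0.08] ]
[ [3.9, -0.4, -2.7] , [-9.79, 0.24, 0.08] ]
[ [3.9, 0.1, -2.7] , [-9.79, 0.24, 0.08] ]
[ [3.9, 0.5, -2.6] , [-9.79, 0.24, 0.08] ]
[ [4.0, 1.0, -2.4] , [-9.79, 0.24, 0.08] ]
```

```bash
python3 - <<'E'
from h import *
o=get_obs();M0=R.from_quat(o['tool_rot']).as_matrix()
plan(np.array([.53,.045,.32]),M0,3)
p,M=pose((.53,.045,.32),36,-9.4,1);plan(p,M,9,p,M0)
E
```

```text
[ [-25.4, -24.7, 7.7] , [0.0, 0.0, 0.0] ]
[ [-25.4, -24.7, 7.7] , [0.0, 0.0, 0.0] ]
[ [-25.4, -24.7, 7.7] , [0.0, 0.0, 0.0] ]
[ [0.0, 0.0, 0.0] , [-10.88, 0.27, 0.09] ]
[ [0.0, 0.0, 0.0] , [-10.88, 0.27, 0.09] ]
[ [0.0, 0.0, 0.0] , [-10.88, 0.27, 0.09] ]
[ [0.0, 0.0, 0.0] , [-10.88, 0.27, 0.09] ]
[ [0.0, 0.0, 0.0] , [-10.88, 0.27, 0.09] ]
[ [0.0, 0.0, 0.0] , [-10.88, 0.27, 0.09] ]
[ [0.0, 0.0, 0.0] , [-10.88, 0.27, 0.09] ]
[ [0.0, 0.0, 0.0] , [-10.88, 0.27, 0.09] ]
[ [0.0, 0.0, 0.0] , [-10.88, 0.27, 0.09] ]
```

```bash
python3 -m inch '[[87,[-25,-25,8],[0,0,0]],[87,[-25,-25,8],[0,0,0]],[87,[-25,-25,8],[0,0,0]],[87,[0,0,0],[-10.5,0.3,0]],[87,[0,0,0],[-10.5,0.3,0]],[87,[0,0,0],[-10.5,0.3,0]],[87,[0,0,0],[-10.5,0.3,0]],[87,[0,0,0],[-10.5,0.3,0]],[87,[0,0,0],[-10.5,0.3,0]],[87,[0,0,0],[-10.5,0.3,0]],[87,[0,0,0],[-10.5,0.3,0]],[87,[0,0,0],[-10.5,0.3,0]]]'; python3 - <<'E'
from h import *
st()
p,M=pose((.686,.043,.202),36,-9.4,1);g=p+M[:,0]*.019-M[:,0]*.09;print(g);plan(g,M,5)
E
```

```text
time: 9.28
position: [0.523, 0.0451, 0.3194]
tool_rot: [0.046, 0.458, -0.078, 0.884]
ft_force: [0.1, -0.2, -0.1]
grip_width: 0.0871
t 9.28 q [-0.11  0.09  1.99 -0.08  0.45 -1.43] p [0.523  0.0451 0.3194] tilt 35.2 head -9.7 yz 0.01 F [ 0.1 -0.2 -0.1] w 0.0871
[0.64482763 0.04981604 0.25944021]
[ [23.6, 5.2, 12.5] , [-0.22, -0.15, 0.03] ]
[ [23.6, 5.2, 12.4] , [-0.22, -0.15, 0.03] ]
[ [23.6, 5.1, 12.4] , [-0.22, -0.15, 0.03] ]
[ [23.7, 5.0, 12.4] , [-0.22, -0.15, 0.03] ]
[ [23.7, 5.0, 12.3] , [-0.22, -0.15, 0.03] ]
```

```bash
python3 -m inch '[[87,[24,5,12],[-0.2,-0.2,0]],[87,[24,5,12],[-0.2,-0.2,0]],[87,[24,5,12],[-0.2,-0.2,0]],[87,[24,5,12],[-0.2,-0.2,0]],[87,[24,5,12],[-0.2,-0.2,0]],[87,[0,0,0],[0,0,0]]]'; python3 - <<'E'
from h import *
st()
p,M=pose((.686,.043,.202),36,-9.4,1);plan(p+M[:,0]*.019,M,4)
E
```

```text
time: 10.02
position: [0.6475, 0.0499, 0.257]
tool_rot: [0.036, 0.449, -0.074, 0.89]
ft_force: [-0.6, -0.1, -0.5]
grip_width: 0.0868
t 10.03 q [-0.07  0.37  1.83 -0.19  0.32 -1.31] p [0.6475 0.0499 0.257 ] tilt 36.4 head -9.6 yz -0.0 F [-0.6 -0.1 -0.5] w 0.0868
[ [21.6, -0.1, -0.3] , [0.01, 0.1, 0.04] ]
[ [21.6, -0.1, -0.3] , [0.01, 0.1, 0.04] ]
[ [21.6, -0.1, -0.2] , [0.01, 0.1, 0.04] ]
[ [21.6, -0.1, -0.2] , [0.01, 0.1, 0.04] ]
```

Tracking is now clean. Advance and close.

```bash
python3 -m inch '[[87,[22,0,0],[0,0.1,0]],[87,[22,0,0],[0,0.1,0]],[87,[22,0,0],[0,0,0]],[87,[18,0,0],[0,0,0]],[87,[0,0,0],[0,0,0]],[40,[0,0,0],[0,0,0]],[30,[0,0,0],[0,0,0]]]' 20; python3 - <<'E'
from h import *
st()
p,M=pose((.686,.043,.202),36,-9.4,1);plan(p+M[:,0]*.019,M,1)
W=wlook('w3',['pot_grip'])
E
```

```text
time: 10.9
position: [0.6942, 0.042, 0.1912]
tool_rot: [0.036, 0.451, -0.074, 0.889]
ft_force: [-0.3, -0.2, 0.0]
grip_width: 0.0742
t 10.9 q [-0.08  0.52  1.78 -0.26  0.22 -1.25] p [0.6942 0.042  0.1912] tilt 36.3 head -9.6 yz -0.0 F [-0.3 -0.2  0. ] w 0.0742
[ [5.4, -0.3, -0.3] , [0.05, 0.26, 0.13] ]
pot_grip [([21.9, 97.2], 0.88), ([271.4, 280.3], 0.58)]
```

View pics/w3.png

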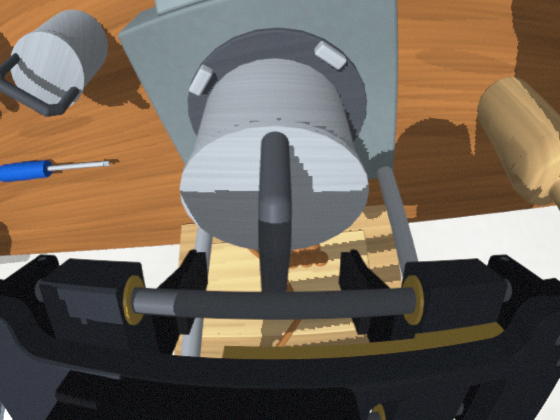

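```bash
python3 -m inch '[[60,[5,0,0],[0,0.2,0]],[30,[0,0,0],[0,0,0]],[0,[0,0,0],[0,0,0]],[0,[0,0,0],[0,0,0]],[0,[0,0,0],[0,0,0]],[0,[0,0,0],[0,0,0]],[0,[0,0,0],[0,0,0]],[0,[0,0,0],[0,0,0]],[0,[0,0,0],[0,0,0]]]' 45; python3 - <<'E'
from h import *
st()
E
```

```text
time: 12.12
position: [0.6974, 0.0418, 0.1875]
tool_rot: [0.036, 0.452, -0.074, 0.888]
ft_force: [-0.3, 0.1, -0.0]
grip_width: 0.0128
t 12.12 q [-0.08  0.53  1.77 -0.25  0.22 -1.25] p [0.6974 0.0418 0.1875] tilt 36.1 head -9.6 yz -0.0 F [-0.3  0.1 -0. ] w 0.0128
```

```bash
python3 -m inch '[[0,[-4,0,3],[0,0,0]],[0,[-7,0,5],[0,0,0]],[0,[-7,0,5],[0,0,0]],[0,[0,0,0],[0,0,0]]]'; python3 - <<'E'
from h import *
st()
o=get_obs();M0=R.from_quat(o['tool_rot']).as_matrix();p=np.array(o['position'])
print(M0.T@[0,0,1]);plan(np.array([.52,.045,.222]),M0,6)
for n,px in [('mallet',(206,312)),('jar',(319,288))]:print(n,atz('side',px,0))
E
```

```text
time: 12.62
position: [0.6943, 0.0417, 0.2079]
tool_rot: [0.036, 0.456, -0.074, 0.886]
ft_force: [-0.7, -0.4, -4.0]
grip_width: 0.0128
t 12.62 q [-0.08  0.5   1.76 -0.2   0.28 -1.31] p [0.6943 0.0417 0.2079] tilt 35.6 head -9.7 yz -0.0 F [-0.7 -0.4 -4. ] w 0.0128
[-0.81329105 -0.00331274  0.58184766]
[ [-18.6, -4.2, -22.0] , [0.0, 0.0, 0.0] ]
[ [-18.6, -4.2, -22.0] , [0.0, 0.0, 0.0] ]
[ [-18.6, -4.2, -22.0] , [0.0, 0.0, 0.0] ]
[ [-18.6, -4.2, -22.0] , [0.0, 0.0, 0.0] ]
[ [-18.6, -4.2, -22.0] , [0.0, 0.0, 0.0] ]
[ [-18.6, -4.2, -22.0] , [0.0, 0.0, 0.0] ]
mallet [0.73366633 0.30422528 0.        ]
jar [0.35770732 0.16203598 0.        ]
```

```bash
python3 -m inch '[[0,[-10,-2,-7],[0,0,0]],[0,[-15,-3,-14],[0,0,0]],[0,[-17,-4,-19],[0,0,0]],[0,[-18,-4,-20],[0,0,0]],[0,[-18,-4,-20],[0,0,0]],[0,[-18,-4,-20],[0,0,0]],[0,[-18,-4,-12],[0,0,0]],[0,[-18,0,6],[0,0,0]],[0,[-18,0,10],[0,0,0]],[0,[0,0,0],[0,0,0]]]'; python3 - <<'E'
from h import *
st()
W=wlook('w4',['pot_grip','rest'])
a=cv2.imread('pics/w4.png');b=imaging.camera('side')[:,:,::-1];cv2.imwrite('pics/s4.png',b)
c=imaging.camera('scene')[:,:,::-1]
print('rest',[ (d['pixel'],d['confidence']) for d in imaging.tip_of('side','rest')],[ (d['pixel'],d['confidence']) for d in imaging.tip_of('scene','rest')])
im=np.hstack([cv2.resize(a[:,:],(400,300)),cv2.resize(b[130:355,130:430],(400,300))])
im2=np.hstack([cv2.resize(c[130:340,180:460],(400,300)),cv2.resize(c[170:260,310:430],(400,300),interpolation=cv2.INTER_CUBIC)])
cv2.imwrite('pics/m4.png',np.vstack([im,im2]));cv2.imwrite('pics/c4.png',c)
E
```

```text
time: 13.88
position: [0.5107, 0.0453, 0.2744]
tool_rot: [0.036, 0.46, -0.074, 0.884]
ft_force: [1.7, 0.4, -4.0]
grip_width: 0.0127
t 13.88 q [-0.11  0.15  2.08 -0.13  0.3  -1.4 ] p [0.5107 0.0453 0.2744] tilt 35.0 head -9.9 yz -0.0 F [ 1.7  0.4 -4. ] w 0.0127
pot_grip [([145.4, 181.7], 0.59), ([271.4, 284.5], 0.58)]
rest [([486.8, 51.9], 0.88), ([272.4, 119.9], 0.71)]
rest [([268.8, 321.2], 0.79)] [([352.5, 225.9], 0.72), ([294.8, 198.5], 0.16)]
```

View pics/m4.png

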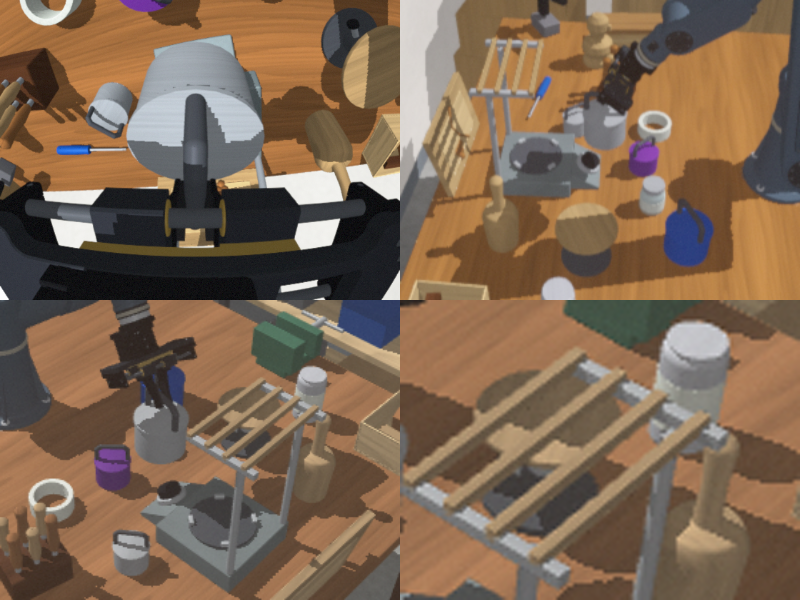

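```bash
cat > rest.py <<'E'
from h import *
from scipy.optimize import least_squares
T=np.linspace(0,2*np.pi,180,endpoint=False)
f=lambda p:np.array(p)/[690/260,597/225]+[150,140]
box={'side':np.r_[f((257,382)),f((381,478))],'scene':np.array([332.5,191.6,376.6,218.6])}
foot={'side':f((318,518))[1],'scene':239.6}
def bb(c,x,y,z,r):
    q=np.array([proj(c,(x+r*np.cos(t),y+r*np.sin(t),z)) for t in T]);return np.r_[q.min(0),q.max(0)]
def res(v,full=True):
    o=[bb(c,v[0],v[1],v[2],.075)-box[c] for c in box]
    o+=[[bb(c,v[0],v[1],0,.062)[3]-foot[c]] for c in foot]
    return np.concatenate(o)
r=least_squares(res,[.52,.31,.08],loss='soft_l1');print(r.x,res(r.x).round(1))
for n,a,b in [('tip',(352.5,225.9),(268.8,321.2))]:print(tri(a,b))
print('wrist',watz(wload('w4'),(486.8,51.9),0))
E
python3 rest.py
```

```text
[0.51693805 0.32522978 0.10891974] [-0.7 -1.1  0.4  0.8 -0.7 -0.7 -0.2  0.9  3.3  1.1]
(array([0.5193, 0.3288, 0.0113]), np.float64(1.5))
wrist [5.17277429e-01 3.21289598e-01 5.55111512e-17]
```

```bash
python3 - <<'E'
from h import *
p,M=pose((.518,.323,.100+.14+.035),35,23,1);g=p+M[:,0]*.019;print(g);plan(g,M,11)
E
```

```text
[0.52803162 0.32725817 0.25943611]
[ [-0.7, 25.6, -2.7] , [-2.41, -0.04, 1.71] ]
[ [0.1, 25.7, -1.7] , [-2.41, -0.04, 1.71] ]
[ [0.8, 25.7, -0.6] , [-2.41, -0.04, 1.71] ]
[ [1.6, 25.7, 0.5] , [-2.41, -0.04, 1.71] ]
[ [2.4, 25.6, 1.6] , [-2.41, -0.04, 1.71] ]
[ [3.1, 25.4, 2.6] , [-2.41, -0.04, 1.71] ]
[ [3.9, 25.2, 3.7] , [-2.41, -0.04, 1.71] ]
[ [4.6, 24.8, 4.8] , [-2.41, -0.04, 1.71] ]
[ [5.4, 24.5, 5.8] , [-2.41, -0.04, 1.71] ]
[ [6.1, 24.0, 6.8] , [-2.41, -0.04, 1.71] ]
[ [6.8, 23.5, 7.8] , [-2.41, -0.04, 1.71] ]
```

```bash
python3 -m inch '[[0,[-2,15,-2],[-1.2,0,0.9]],[0,[-2,22,-2],[-2.4,0,1.7]],[0,[-1,26,-1],[-2.4,0,1.7]],[0,[0,26,0],[-2.4,0,1.7]],[0,[0,26,1],[-2.4,0,1.7]],[0,[1,26,2],[-2.4,0,1.7]],[0,[2,25,3],[-2.4,0,1.7]],[0,[3,25,4],[-2.4,0,1.7]],[0,[4,25,5],[-2.4,0,1.7]],[0,[5,24,6],[-2.4,0,1.7]],[0,[5,15,6],[-1.5,0,1]],[0,[0,0,0],[0,0,0]]]'; python3 - <<'E'
from h import *
st()
p,M=pose((.518,.323,.100+.14+.025),35,23,1);g=p+M[:,0]*.019;print(g);plan(g,M,3)
E
```

```text
time: 15.72
position: [0.5129, 0.3219, 0.2661]
tool_rot: [-0.088, 0.46, 0.169, 0.867]
ft_force: [1.2, -0.6, -4.0]
grip_width: 0.0126
t 15.72 q [ 0.37  0.29  1.89  0.03  0.36 -1.61] p [0.5129 0.3219 0.2661] tilt 34.1 head 22.3 yz 0.0 F [ 1.2 -0.6 -4. ] w 0.0126
[0.52803162 0.32725817 0.24943611]
[ [7.6, -0.2, 1.3] , [-0.32, -0.28, 0.13] ]
[ [7.6, -0.3, 1.3] , [-0.32, -0.28, 0.13] ]
[ [7.6, -0.3, 1.2] , [-0.32, -0.28, 0.13] ]
```

```bash
python3 -m inch '[[0,[8,0,1],[-0.3,-0.6,0.1]],[0,[8,0,1],[-0.3,-0.6,0.1]],[0,[7,0,1],[-0.3,-0.6,0.1]],[0,[0,0,0],[0,0,0]]]'; python3 - <<'E'
from h import *
st()
o=get_obs();M=R.from_quat(o['tool_rot']).as_matrix();bar=np.array(o['position'])-M[:,0]*.019;print('bar',bar,'up in tool',(M.T@[0,0,1]).round(3))
out=[]
for c,(x,y) in [('side',(200,215)),('scene',(300,120))]:
    im=imaging.camera(c)[:,:,::-1];cv2.imwrite(f'pics/{c}5.png',im)
    im=cv2.resize(im[y:y+130,x:x+130],(390,390),interpolation=cv2.INTER_CUBIC)
    def C(o,r,z,col):
        q=np.array([(proj(c,(o[0]+r*np.cos(t),o[1]+r*np.sin(t),z))-[x,y]+.5)*3 for t in np.linspace(0,6.283,50)]);cv2.polylines(im,[np.int32(q*16)],True,col,1,cv2.LINE_AA,4)
    C((.518,.323),.075,.10,(0,255,0));C((.518,.323),.062,0,(0,255,0));C(bar,.055,bar[2]-.14,(0,0,255));C(bar,.058,bar[2]-.047,(0,0,255))
    out.append(im)
cv2.imwrite('pics/ov5.png',np.hstack(out))
E
```

```text
time: 16.23
position: [0.5276, 0.3263, 0.2463]
tool_rot: [-0.091, 0.446, 0.176, 0.873]
ft_force: [-0.3, -0.9, -4.0]
grip_width: 0.0127
t 16.23 q [ 0.36  0.34  1.91  0.07  0.27 -1.67] p [0.5276 0.3263 0.2463] tilt 35.9 head 22.7 yz -0.0 F [-0.3 -0.9 -4. ] w 0.0127
bar [0.5173311  0.32199609 0.26173166] up in tool [-0.81  -0.002  0.586]
```

View pics/ov5.png

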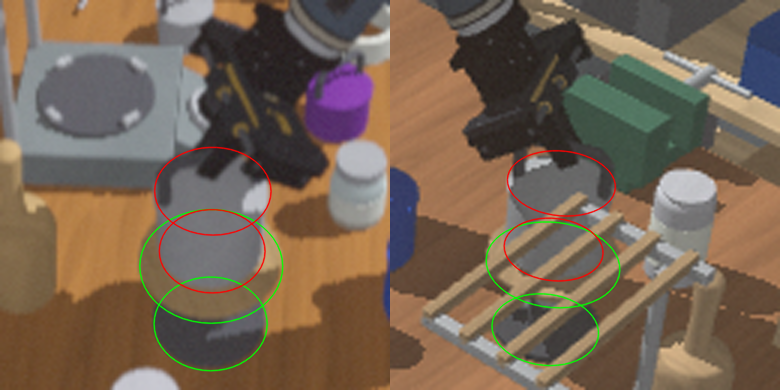

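```bash
d() { python3 - <<'E'
from h import *
st()
E
}; python3 -m inch '[[0,[3,0,-2],[0,0,0]],[0,[3,0,-2],[0,0,0]],[0,[2,0,-1.5],[0,0,0]],[0,[0,0,0],[0,0,0]]]' >/dev/null; d; python3 -m inch '[[0,[1.6,0,-1.2],[0,0,0]],[0,[1.6,0,-1.2],[0,0,0]]]'>/dev/null; d;  python3 -m inch '[[0,[1.6,0,-1.2],[0,0,0]]]'>/dev/null; d
```

```text
t 16.82 q [ 0.37  0.36  1.92  0.08  0.24 -1.67] p [0.528  0.3266 0.2374] tilt 36.0 head 22.7 yz -0.0 F [-0.2  0.6 -4.5] w 0.0127
t 17.07 q [ 0.37  0.36  1.92  0.08  0.22 -1.68] p [0.5309 0.3278 0.2381] tilt 36.7 head 22.7 yz -0.0 F [-4.1 -2.6  6.4] w 0.0129
t 17.2 q [ 0.37  0.36  1.92  0.08  0.22 -1.68] p [0.5319 0.3283 0.2385] tilt 37.0 head 22.7 yz -0.0 F [-4.5 -1.8  6.1] w 0.0126
```

```bash
python3 -m inch '[[0,[1.6,0,-1.2],[0,0,0]]]'
```

```text
time: 17.32
position: [0.5327, 0.3288, 0.2388]
tool_rot: [-0.089, 0.435, 0.177, 0.878]
ft_force: [-5.4, -1.5, 6.0]
grip_width: 0.0126
```

```bash
python3 - <<'E'
from h import *
p,M=pose((0,0,0),36,22.7,1);plan(np.array([.528,.3265,.2385]),M,2)
E
```

```text
[ [-1.5, -0.1, -2.2] , [0.11, 0.64, 0.02] ]
[ [-1.4, -0.1, -2.2] , [0.11, 0.64, 0.02] ]
```

```bash
python3 -m inch '[[0,[-1.5,0,-1],[0,0.6,0]],[0,[-1.5,0,-2],[0,0.6,0]],[0,[0,0,0],[0,0,0]]]' >/dev/null; python3 - <<'E'
from h import *
st()
p,M=pose((0,0,0),36,22.7,1);plan(np.array([.528,.3265,.2375]),M,1)
E
```

```text
t 17.7 q [ 0.37  0.35  1.91  0.07  0.25 -1.67] p [0.5285 0.3271 0.2396] tilt 36.0 head 22.7 yz -0.0 F [-0.3  0.8 -4.2] w 0.0125
[ [1.3, -0.4, -1.8] , [0.23, 0.01, 0.03] ]
```

```bash
for i in 1 2 3; do python3 -m inch '[[0,[0.8,0,-0.8],[0,0,0]]]' >/dev/null; python3 -c "
from h import *
st()"; done
```

```text
t 17.82 q [ 0.37  0.36  1.92  0.07  0.24 -1.67] p [0.5283 0.327  0.2382] tilt 36.0 head 22.6 yz -0.0 F [ 0.  -0.3 -3.1] w 0.0126
t 17.95 q [ 0.37  0.36  1.92  0.07  0.24 -1.67] p [0.5286 0.327  0.2374] tilt 36.1 head 22.6 yz -0.0 F [-3.  -1.4  2.7] w 0.0125
t 18.07 q [ 0.37  0.36  1.92  0.07  0.23 -1.67] p [0.5295 0.3273 0.2377] tilt 36.3 head 22.6 yz -0.0 F [-3.4 -1.5  5.7] w 0.0125
```

```bash
python3 -m inch '[[0,[-0.4,0,-0.2],[0,0,0]],[0,[0,0,0],[0,0,0]]]' >/dev/null;  python3 -c "
from h import *
st()"; python3 -m inch '[[20,[0,0,0],[0,0,0]],[40,[0,0,0],[0,0,0]],[60,[0,0,0],[0,0,0]],[87,[0,0,0],[0,0,0]],[87,[0,0,0],[0,0,0]],[87,[0,0,0],[0,0,0]]]' ; python3 -c "
from h import *
st();wlook('w6',['pot_grip','pot'])
im=cv2.imread('pics/w6.png');c=imaging.camera('side')[:,:,::-1];cv2.imwrite('pics/side6.png',c)
cv2.imwrite('pics/m6.png',np.hstack([cv2.resize(im,(400,300)),cv2.resize(c[200:350,180:380],(400,300),interpolation=cv2.INTER_CUBIC)]))"
```

```text
t 18.32 q [ 0.37  0.36  1.92  0.07  0.23 -1.67] p [0.5287 0.327  0.2372] tilt 36.2 head 22.6 yz -0.0 F [-0.3 -0.6 -2.8] w 0.0128
time: 19.08
position: [0.5312, 0.3279, 0.2397]
tool_rot: [-0.09, 0.44, 0.176, 0.876]
ft_force: [0.2, 0.0, -0.1]
grip_width: 0.0625
t 19.07 q [ 0.37  0.36  1.92  0.07  0.23 -1.67] p [0.5312 0.3279 0.2397] tilt 36.6 head 22.6 yz -0.0 F [ 0.2  0.  -0.1] w 0.0625
pot_grip [([271.7, 277.0], 0.88)]
pot [([268.6, 113.2], 0.71), ([0.2, 25.7], 0.63)]
```

View pics/m6.png

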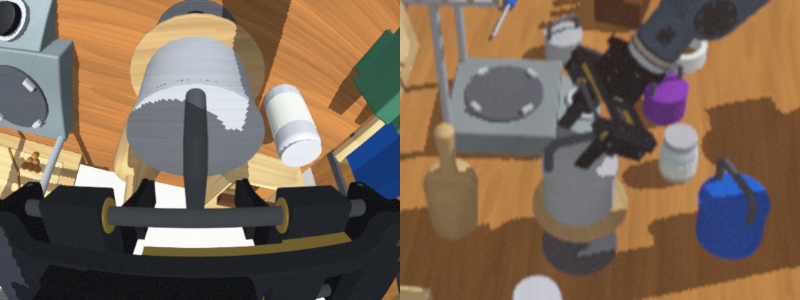

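```bash
python3 -m inch '[[87,[0,0,0],[0,0,0]],[87,[-15,0,0],[0,0,0]],[87,[-30,0,0],[0,0,0]],[87,[-35,0,0],[0,0,0]],[87,[-35,0,0],[0,0,0]],[40,[-35,0,0],[0,0,0]],[0,[0,0,0],[0,0,0]]]' >/dev/null; python3 -c "
from h import *
st();W=wlook('w7',['pot_grip','pot','rest','plunger_top'])
out=[]
for c,(x,y) in [('side',(180,180)),('scene',(270,120))]:
    im=imaging.camera(c)[:,:,::-1];cv2.imwrite(f'pics/{c}7.png',im)
    for t in ['pot','pot_grip','plunger_top']: print(c,t,[(np.round(d['pixel'],1).tolist(),round(d['confidence'],2)) for d in imaging.tip_of(c,t)[:5]])
    im=cv2.resize(im[y:y+180,x:x+180],(400,400),interpolation=cv2.INTER_CUBIC)
    def C(o,r,z,col):
        q=np.array([(proj(c,(o[0]+r*np.cos(t),o[1]+r*np.sin(t),z))-[x,y]+.5)*400/180 for t in np.linspace(0,6.283,50)]);cv2.polylines(im,[np.int32(q*16)],True,col,1,cv2.LINE_AA,4)
    C((.518,.323),.075,.111,(0,255,0));C((.518,.322),.058,.111+.093,(0,0,255))
    out.append(im)
cv2.imwrite('pics/ov7.png',np.hstack(out))"
```

```text
t 20.15 q [ 0.36  0.02  1.93  0.04  0.55 -1.64] p [0.4437 0.2915 0.3665] tilt 36.7 head 22.5 yz -0.0 F [-0.8 -0.1 -1. ] w 0.0741
pot_grip [([270.3, 199.5], 0.84)]
pot [([270.7, 112.2], 0.85), ([10.0, 51.6], 0.83), ([272.2, 201.5], 0.6)]
rest [([277.9, 72.1], 0.98)]
plunger_top [([80.7, 48.9], 0.77)]
side pot [([268.8, 301.6], 0.96), ([344.1, 316.8], 0.74), ([258.2, 228.0], 0.67), ([311.5, 254.6], 0.56), ([320.8, 282.8], 0.43)]
side pot_grip [([346.4, 290.3], 0.8), ([313.5, 235.4], 0.66)]
side plunger_top [([272.7, 247.2], 0.51)]
scene pot [([259.3, 256.5], 0.95), ([274.2, 313.2], 0.65), ([353.6, 203.6], 0.59), ([336.6, 209.2], 0.56), ([294.0, 200.2], 0.55)]
scene pot_grip [([359.6, 170.7], 0.85), ([290.6, 170.1], 0.84), ([270.8, 294.3], 0.82), ([260.7, 233.9], 0.82), ([203.5, 321.2], 0.52)]
scene plunger_top [([297.5, 260.5], 0.59), ([392.1, 208.3], 0.27)]
```

View pics/ov7.png

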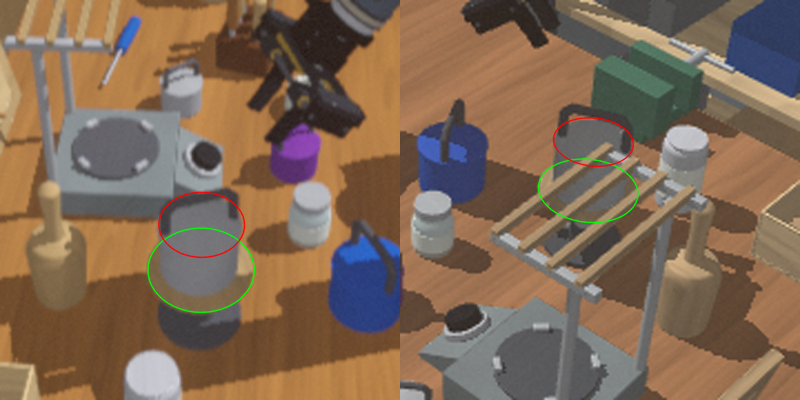

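```bash
python3 -c "
from h import *
W=wload('w7')
print('pot',watz(W,(270.7,112.2),.112),atz('side',(268.8,301.6),.112),atz('scene',(353.6,203.6),.112),'grip',watz(W,(270.3,199.5),.252),atz('scene',(359.6,170.7),.252))
print('rest',watz(W,(277.9,72.1),0))
for c,px in [('side',(268.2,321.5)),('side',(268.8,321.2)),('scene',(351.1,227.1)),('scene',(352.5,225.9))]: print(atz(c,px,0))
for z in(.05,.06):print('pl',watz(W,(80.7,48.9),z))
print(tri((297.5,260.5),(272.7,247.2)),tri((294.4,263.6),(272.6,246.5)))
im=cv2.imread('pics/w7.png');cv2.imwrite('pics/w7c.png',np.hstack([cv2.resize(im[0:200,150:400],(500,400)),cv2.resize(im[0:120,40:130],(300,400),interpolation=cv2.INTER_CUBIC)]))
"
```

```text
pot [0.51759914 0.31873944 0.112     ] [0.52051518 0.32989127 0.112     ] [0.51427704 0.32571993 0.112     ] grip [0.51948453 0.32048345 0.252     ] [0.52125095 0.32766693 0.252     ]
rest [0.51585331 0.32870301 0.        ]
[0.52259688 0.3222194  0.        ]
[0.52074763 0.32083856 0.        ]
[0.5118701 0.3304986 0.       ]
[0.51122909 0.33886855 0.        ]
pl [0.53860269 0.03799252 0.05      ]
pl [0.53252757 0.04278659 0.06      ]
(array([0.535 , 0.0359, 0.0607]), np.float64(0.7)) (array([0.5349, 0.0243, 0.054 ]), np.float64(2.5))
```

View pics/w7c.png

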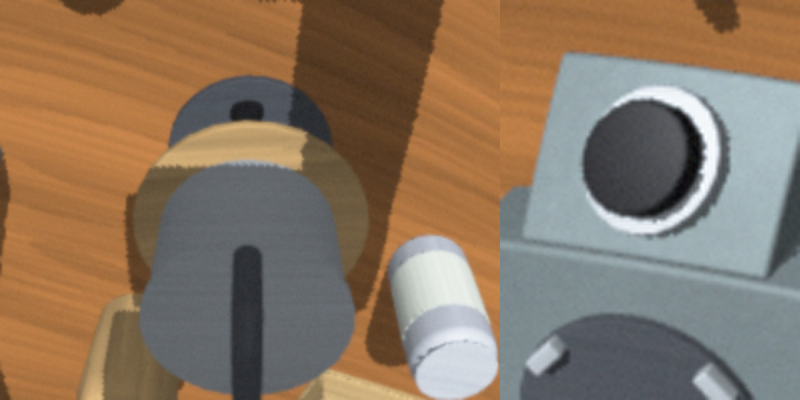

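```bash
python3 -c "
from h import *
print('purple',tri((259.3,256.5),(311.5,254.6)),'grip',tri((260.7,233.9),(313.5,235.4)))
f=np.array([.532,.039,.054]);p,M=pose(f,30,2,1);pre=p-M[:,0]*.045;print(pre)
mid=np.array([.46,.12,.30]);Mm=pose(mid,32,9,1)[1]
plan(mid,Mm,6);print();plan(pre,M,7,mid,Mm)
"
```

```text
purple (array([ 3.907e-01,  6.000e-04, -2.000e-04]), np.float64(5.1)) grip (array([0.3924, 0.0058, 0.1025]), np.float64(10.7))
[0.50951371 0.03821476 0.09297114]
[ [3.4, -27.3, -13.2] , [1.92, 0.73, -1.27] ]
[ [4.1, -27.7, -12.3] , [1.92, 0.73, -1.27] ]
[ [4.9, -28.0, -11.3] , [1.92, 0.73, -1.27] ]
[ [5.6, -28.2, -10.3] , [1.92, 0.73, -1.27] ]
[ [6.4, -28.4, -9.2] , [1.92, 0.73, -1.27] ]
[ [7.1, -28.6, -8.2] , [1.92, 0.73, -1.27] ]

[ [27.8, -12.6, -11.3] , [0.86, 0.29, -0.52] ]
[ [28.0, -12.6, -11.0] , [0.86, 0.29, -0.52] ]
[ [28.2, -12.5, -10.6] , [0.86, 0.29, -0.52] ]
[ [28.3, -12.4, -10.3] , [0.86, 0.29, -0.52] ]
[ [28.5, -12.3, -10.0] , [0.86, 0.29, -0.52] ]
[ [28.6, -12.2, -9.7] , [0.86, 0.29, -0.52] ]
[ [28.8, -12.0, -9.3] , [0.86, 0.29, -0.52] ]
```

```bash
python3 -m inch '[[0,[3,-27,-13],[2,0.7,-1.3]],[0,[4,-28,-12],[2,0.7,-1.3]],[0,[5,-28,-11],[2,0.7,-1.3]],[0,[6,-28,-10],[2,0.7,-1.3]],[0,[6,-28,-9],[2,0.7,-1.3]],[0,[7,-29,-8],[2,0.7,-1.3]],[0,[0,0,0],[10,0,0]],[0,[0,0,0],[10,0,0]],[0,[0,0,0],[10,0,0]],[0,[0,0,0],[10,0,0]],[0,[0,0,0],[10,0,0]],[0,[0,0,0],[10,0,0]]]' >/dev/null
python3 -m inch '[[0,[0,0,0],[10,0,0]],[0,[0,0,0],[10,0,0]],[0,[0,0,0],[10,0,0]],[0,[0,0,0],[10,0,0]],[0,[0,0,0],[10,0,0]],[0,[0,0,0],[10,0,0]],[0,[0,0,0],[10,0,0]],[0,[0,0,0],[10,0,0]],[0,[0,0,0],[10,0,0]],[0,[0,0,0],[10,0,0]],[0,[0,0,0],[10,0,0]]]' >/dev/null
python3 -c "
from h import *
st()
f=np.array([.532,.039,.054]);p,M=pose(f,30,2,-1);pre=p-M[:,0]*.045;plan(pre,M,8)
"
```

```text
t 23.68 q [-0.06  0.04  2.09  0.24  0.48  1.11] p [0.4641 0.1146 0.3013] tilt 32.4 head 8.1 yz 0.04 F [-0.2 -0.6 -0.3] w 0.0005
[ [24.3, 9.5, 11.1] , [1.18, -0.31, 0.38] ]
[ [24.4, 9.5, 10.7] , [1.18, -0.31, 0.38] ]
[ [24.5, 9.6, 10.4] , [1.18, -0.31, 0.38] ]
[ [24.7, 9.6, 10.1] , [1.18, -0.31, 0.38] ]
[ [24.8, 9.7, 9.7] , [1.18, -0.31, 0.38] ]
[ [24.9, 9.7, 9.4] , [1.18, -0.31, 0.38] ]
[ [25.0, 9.7, 9.1] , [1.18, -0.31, 0.38] ]
[ [25.1, 9.7, 8.7] , [1.18, -0.31, 0.38] ]
```

```bash
python3 -m inch '[[0,[24,10,11],[1.2,-0.3,0.4]],[0,[24,10,11],[1.2,-0.3,0.4]],[0,[25,10,10],[1.2,-0.3,0.4]],[0,[25,10,10],[1.2,-0.3,0.4]],[0,[25,10,10],[1.2,-0.3,0.4]],[0,[25,10,9],[1.2,-0.3,0.4]],[0,[25,10,9],[1.2,-0.3,0.4]],[0,[20,8,7],[1.2,-0.3,0.4]],[0,[0,0,0],[0,0,0]]]' >/dev/null
python3 -c "
from h import *
st()
f=np.array([.532,.039,.054]);p,M=pose(f,30,2,-1);pre=p-M[:,0]*.03;plan(pre,M,2)
W=wlook('w8',['plunger_top']);out=[]
for c,(x,y) in [('side',(215,190)),('scene',(240,210))]:
    im=imaging.camera(c)[:,:,::-1];cv2.imwrite(f'pics/{c}8.png',im)
    im=cv2.resize(im[y:y+100,x:x+100],(400,400),interpolation=cv2.INTER_CUBIC)
    for X in (f,get_obs()['position']):
        q=(proj(c,X)-[x,y]+.5)*4;cv2.circle(im,(int(q[0]),int(q[1])),3,(0,255,0) if X is f else (0,0,255),-1)
    T=np.linspace(0,6.28,40);q=np.array([(proj(c,f+.026*(np.cos(t)*M[:,1]+np.sin(t)*M[:,2]))-[x,y]+.5)*4 for t in T]);cv2.polylines(im,[np.int32(q)],True,(0,255,0),1)
    out.append(im)
cv2.imwrite('pics/ov8.png',np.hstack(out))"
```

```text
t 24.8 q [-0.19  0.45  2.21  1.91  0.15 -0.57] p [0.5084 0.0578 0.1434] tilt 31.4 head 4.7 yz -0.01 F [0.6 0.  0.2] w 0.0002
[ [28.9, 10.1, 13.5] , [0.88, -0.71, 0.7] ]
[ [29.2, 10.0, 12.9] , [0.88, -0.71, 0.7] ]
plunger_top [([297.9, 251.6], 0.61)]
```

View pics/ov8.png

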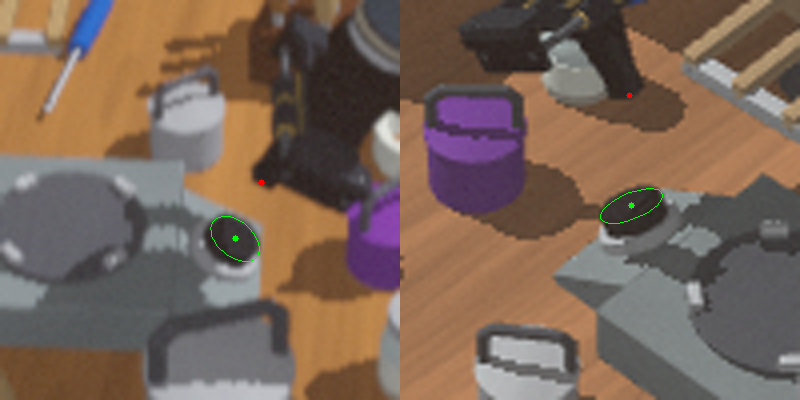

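```bash
python3 -m inch '[[0,[10,5,6],[0.4,-0.4,0.4]],[0,[10,5,6],[0.4,-0.4,0.4]],[0,[10,5,6],[0.4,-0.4,0.4]],[0,[8,4,5],[0.3,-0.3,0.3]],[0,[0,0,0],[0,0,0]]]' >/dev/null
python3 -c "
from h import *
st()
f=np.array([.532,.039,.054]);p,M=pose(f,30,2,-1);plan(p-M[:,0]*.03,M,2)"
```

```text
t 25.62 q [-0.22  0.56  2.23  2.48  0.2  -1.15] p [0.511  0.04   0.1035] tilt 30.5 head 1.8 yz 0.01 F [ 0.6 -0.   1.2] w 0.0004
[ [11.6, 0.8, 3.4] , [0.35, -0.24, -0.05] ]
[ [11.7, 0.8, 3.3] , [0.35, -0.24, -0.05] ]
```

Past the singularity and tracking again; continue down to 10 mm off the face.

```bash
python3 -m inch '[[0,[12,1,3],[0.3,-0.2,0]],[0,[12,1,3],[0.3,-0.2,0]],[0,[10,0,0],[0,0,0]],[0,[0,0,0],[0,0,0]]]' >/dev/null
python3 -c "
from h import *
st()
f=np.array([.532,.039,.054]);p,M=pose(f,30,2,-1);plan(p,M,1)"
```

```text
t 26.12 q [-0.21  0.64  2.21  2.64  0.26 -1.3 ] p [0.5249 0.0394 0.0736] tilt 30.4 head 2.0 yz 0.0 F [0.  0.7 0. ] w 0.0006
[ [20.4, 0.7, 3.8] , [0.26, -0.44, -0.02] ]
```

```bash
f() { python3 -c "
from h import *
st()
o=get_obs();M=R.from_quat(o['tool_rot']).as_matrix();f=np.array([.532,.039,.054]);print('tool-frame past face',((np.array(o['position'])-f)@M*1000).round(1),'axial F',(np.array(o['ft_force'])@M).round(1))"; }
python3 -m inch '[[0,[6,0.5,2],[0,-0.3,0]],[0,[6,0,2],[0,0,0]],[0,[0,0,0],[0,0,0]]]' >/dev/null; f
python3 -m inch '[[0,[4,0,0],[0,0,0]],[0,[4,0,0],[0,0,0]]]' >/dev/null; f
python3 -m inch '[[0,[3,0,0],[0,0,0]],[0,[3,0,0],[0,0,0]]]' >/dev/null; f
```

```text
t 26.5 q [-0.21  0.68  2.2   2.68  0.28 -1.35] p [0.5278 0.0393 0.0613] tilt 30.2 head 2.0 yz 0.0 F [ 0.6  0.2 -1.2] w 0.0
tool-frame past face [-8.4 -0.4 -0.1] axial F [ 1.3 -0.2  0.1]
t 26.75 q [-0.21  0.69  2.2   2.71  0.29 -1.37] p [0.5317 0.0395 0.0543] tilt 30.2 head 2.0 yz 0.0 F [-1.9 -0.8  4.4] w 0.0006
tool-frame past face [-0.4 -0.5  0. ] axial F [-4.8  0.7 -0.6]
t 27.0 q [-0.2   0.71  2.19  2.72  0.3  -1.38] p [0.5345 0.0396 0.0495] tilt 30.3 head 2.0 yz 0.0 F [-2.6 -0.9  7.3] w 0.0005
tool-frame past face [ 5.2 -0.5  0.1] axial F [-7.6  0.8 -1.4]
```

```bash
f() { python3 -c "
from h import *
o=get_obs();M=R.from_quat(o['tool_rot']).as_matrix();f=np.array([.532,.039,.054]);print(round(o['time'],2),'past face',((np.array(o['position'])-f)@M*1000).round(1),'axial F',(np.array(o['ft_force'])@M).round(1))"; }
python3 -m inch '[[0,[4,0,0],[0,0,0]],[0,[4,0,0],[0,0,0]]]' >/dev/null; f
python3 -m inch '[[0,[2.5,0,0],[0,0,0]]]' >/dev/null; f
python3 -m inch '[[0,[2.5,0,0],[0,0,0]]]' >/dev/null; f
```

```text
27.25 past face [11.5 -0.6  0.2] axial F [-43.1   3.6  -4. ]
27.38 past face [11.5 -0.7  0.2] axial F [-38.    5.8  -3.5]
27.5 past face [11.3 -0.7  0.3] axial F [-27.7   3.8  -2.9]
```

```bash
f() { python3 -c "
from h import *
o=get_obs();M=R.from_quat(o['tool_rot']).as_matrix();f=np.array([.532,.039,.054]);print(round(o['time'],2),'past face',((np.array(o['position'])-f)@M*1000).round(1),'axial F',(np.array(o['ft_force'])@M).round(1))"; }
for i in 1 2 3; do python3 -m inch '[[0,[2.2,0,0],[0,0,0]],[0,[2.2,0,0],[0,0,0]],[0,[2.2,0,0],[0,0,0]],[0,[2.2,0,0],[0,0,0]]]' >/dev/null; f; done
```

```text
28.0 past face [11.3 -0.7  0.4] axial F [-22.5   3.6  -2.9]
28.5 past face [11.3 -0.6  0.5] axial F [-23.    3.   -3.3]
29.0 past face [11.2 -0.6  0.6] axial F [-23.    2.8  -3.2]
```

Held about 1.7 s at the stop with 22–43 N. Now retract along the stroke and verify.

```bash
python3 -m inch '[[0,[-6,0,0],[0,0,0]],[0,[-12,0,0],[0,0,0]],[0,[-25,0,0],[0,0,0]],[0,[-35,0,0],[0,0,0]],[0,[-40,0,0],[0,0,0]],[0,[-40,0,0],[0,0,0]],[0,[-20,0,0],[0,0,0]],[0,[0,0,0],[0,0,0]]]' >/dev/null
python3 -c "
from h import *
st();out=[]
for c,(x,y) in [('side',(180,180)),('scene',(235,130))]:
    im=imaging.camera(c)[:,:,::-1]
    print(c,[(np.round(d['pixel'],1).tolist(),round(d['confidence'],2)) for t in('plunger_top','pot') for d in imaging.tip_of(c,t)[:4]])
    out.append(cv2.resize(im[y:y+180,x:x+180],(400,400),interpolation=cv2.INTER_CUBIC))
cv2.imwrite('pics/end.png',np.hstack(out))"
```

```text
t 30.0 q [-0.27  0.32  2.32  1.78  0.17 -0.46] p [0.4564 0.0412 0.1764] tilt 32.2 head 2.4 yz -0.01 F [ 0.2 -0.6 -0.1] w 0.0003
side [([270.1, 247.8], 0.59), ([308.0, 253.7], 0.85), ([345.0, 315.5], 0.75), ([262.3, 226.1], 0.66), ([269.0, 300.5], 0.57)]
scene [([296.3, 260.0], 0.68), ([355.2, 203.6], 0.86), ([261.2, 256.1], 0.85), ([293.1, 201.8], 0.7), ([273.4, 312.5], 0.66)]
```

```bash
python3 -c "
from h import *
print(tri((296.3,260.0),(270.1,247.8)),tri((355.2,203.6),(269.0,300.5)))
print(robot.hand_in())"
```

```text
(array([0.5384, 0.0356, 0.0611]), np.float64(13.0)) (array([0.52  , 0.3273, 0.1144]), np.float64(0.4))
the job is handed in; nothing more can be done
None
```

The glue pot is standing released on the round rest, and the plunger was pushed in and let go. I handed the job in at about 30 s of the 64 s.

- **Choosing the pot:** I picked the large grey pot on the hotplate. The small grey, purple and blue ones were left alone. I gripped it by the handle at a 36° tilt, and it weighed about 0.41 kg.
- **Setting it down:** I brought it out from under the rack and felt for the rest's top, which I put at about 112 mm. At first contact I overshot: the pot took roughly 10 N and the gripper shifted about 5 mm and tipped about 1°. I lifted off, straightened it and set it down again, which peaked at about the same 10 N before I eased off to release.
- **Final pot position:** the last check puts its foot at (0.520, 0.327, 0.114). The rest's centre came out at about (0.518, 0.325), so the two agree to within a few millimetres.
- **Plunger:** I pushed along the slanted stroke to the hard stop and held it there for about 1.7 s. The force was about 43 N just as it met the stop and 23 N while holding. The 43 N was at the fingertips; the 40 N limit is stated for the arm and gripper body.

**Checks that were weak:**
- The final plunger height suggests it is fully out, but the two camera rays missed each other by 13 mm.
- I had used up my picture views, so I could not look at the last picture. My "still in place" check rests on the networks' readings, and they covered only the pot and the plunger.
- I saw no sign of anything else being touched, but I did not measure the other items at the end.
- An early approach stalled at a wrist limit and I had to redo it. During that retry I read a brief force of up to about 3 N near the rack.

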